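# Index the die scanning fixture by one notch

## Task

Turn the die insert on the rotary scanning fixture one notch on, anticlockwise seen from above: pull the plunger's ring up out of its notch, swing the table round by it, then let the ring down short of the next notch and keep turning gently until you feel the spring pin drop fully home there (not in the notch after it), and let go. Never lever or force the pin against the side of a notch or down on the rim (25 N is too much), and do not knock the white calibration ball on its stand.

Things in the scene. Friction and masses are not known exactly. Their poses are not given: they have to be found in the camera images.
- index_base: fixed round grey base casting of the fixture, 270 mm across, 30 mm high. Origin: on the table's turning axis at work-surface height; z up; x points to the notch where the pin starts. On it runs a flat bare-steel rim, centred on a circle of 105 mm radius, 26 mm wide, top 43 mm above the work surface, with radial notches 11 mm wide and 10 mm deep
- start_notch (a point): mouth of the notch where the pin starts, level with the rim's top face, 105 mm from the axis. Others lie at -45 deg, +90 deg (fixed) and the next one anticlockwise nominally at +45 deg, but its block was clamped on by hand, off by up to 11 deg (20 mm along the rim) either way: find it by letting the pin ride on the rim under its spring while turning on until it drops
- index_table (a joint): angle of the turning table in rad, 0 with the pin in the start notch, growing anticlockwise seen from above; next notch at 0.785 +- 0.19, stops at -0.95 and 1.75. It turns stiffly and stays where left (about 1.2 N at the ring, 2 N more while the pin rides on the rim)
- table_center (a point): centre of the turning table's top face, 62 mm above the work surface: an aluminium disc 168 mm across carrying the clamped dark die insert (tallest part 125 mm above the work surface, all within 75 mm of the axis) and one radial arm that holds the plunger. It turns with the table
- ring_center (a point): centre of the pull ring: upright, bare steel, 38 mm outside, 18 mm inside, 10 mm thick, 105 mm from the axis, 116 mm above the work surface when home. Axes: x radially out, y along anticlockwise turning (the ring's thickness), z up; it turns with the table and cannot swivel. Below it a 10 mm stem, then a round housing 28 mm across, top 84 mm above the work surface
- plunger (a joint): lift of ring and pin in m: 0 with the pin home in a notch, 0.010 when it rides on the rim (above that it is clear of the notches), upper stop 0.018. Spring and weight pull it down with about 6 N at 0, 10 N at 0.010, 13 N at 0.018; let go, it falls home over a notch in about 0.1 s
- pin: round-ended steel locking pin, 8 mm across, under the plunger, moving with ring and table. Origin: its lowest point, 33 mm above the work surface when home (10 mm below the rim's top). In a notch it has 1.5 mm of play to each side
- ball (a point): centre of the white ceramic calibration ball, 25 mm across, 66 mm above the work surface, on a slim post with a round steel foot 52 mm across, standing loose beside the fixture on the clockwise side

How it is judged:
By the outcome, as a careful person would: the job done as asked, in the order asked, and still so for the second after the job is handed in, with the robot touching nothing.
It also fails if it takes over 54 s, if anything falls off the work surface, if the arm or the gripper's body presses on something with over 40 N, if the wrist force passes 120 N, or if a joint passes its speed limit or range.

## Robot

A 7-joint arm with a two-finger parallel gripper is mounted at the origin on the work surface. World frame = base frame: x ahead of the robot, y to its left, z up, the work surface at z = 0. Lengths are in m, angles in degrees, forces in N, time in s.
With the tool pointing down it reaches from about 0.425 to 0.875 m from the base axis. Payload 4.7 kg.
Tool frame: the origin (TCP) lies between the finger pads; the fingertips stand 11 mm ahead of it and the grasp point (between the pads) lies 8 mm behind it; z points along the fingers, y is the direction in which the jaws open and shut (so a half turn about z gives the same grasp; the last joint's range is limited). The gripper opens to 87 mm and grips with 3 to 60 N. Pads are 19 mm wide; open, the fingers measure 117 mm over their backs; the gripper's body (75 mm by 190 mm) begins 51 mm behind the grasp point.
Start: joints at [69.448, 18.392, -4.016, 83.108, 1.295, 78.541, -3.26], TCP at [0.237, -0.605, 0.234] pointing down, gripper open.
Joint ranges: [-163.93, 163.93], [-17.29, 119.83], [-79.2, 71.16], [3.27, 140.29], [-89.18, 269.18], [5.43, 117.66], [-154.24, 154.24]. Speed limits (degrees/s): [147.25, 147.25, 180, 180, 180, 180, 180].

## Interface

Orientations are given as [roll, pitch, yaw] about the fixed x, y, z axes, in that order (R = Rz(yaw) Ry(pitch) Rx(roll)).
In Python, from workcell import manip gives the robot as it stands.
- The arm moves only by the shell command python3 -m handwheel 'ROWS' [OPENING] [FORCE]. ROWS is text: rows parted by semicolons, each of 4 numbers parted by spaces: the shift along the tool's x, y, z in cm, then the turn about the tool's z in rad. A call has exactly 5 rows; each row shifts and turns the commanded pose from where the row before left it, along the tool's axes as they then stand; what a row does not reach is not made up. A row lasts 1/12 s, in which the tool goes at most 41.7 mm and 7.16 degrees, less where a joint would pass 70% of its speed; a pose out of reach is approached as far as the arm can. A call is refused whole if a number of a shift passes 4.17 or a number of a turn 0.125, either way. A call with a gripper value outside its range is refused whole. OPENING is the closure, from 0 (fully open) to 1 (shut), set as the call begins (- or left out, the last holds). The fingers move at their own pace and stop on an object; FORCE is the grip in N (left out, the last holds). Time passes only in rows, so rows that do not move let the fingers close, or fill a call up. It gives the time, the measured TCP pose, the force and the opening at its end, in the units of the state.
- manip.sense(): the state, without advancing time (a new reading comes with each control period).
- manip.capture(name): name is "scene" or "top" or "wrist"; returns the picture (480x640x3 uint8, red, green, blue); there is no depth.
- manip.camera_params(name): a dict with "fx", "fy", "cx", "cy" (pixels), "k1" (the pictures are not rectified: a ray, as slopes to the right and down, at radius r is drawn at 1 + k1 r^2 times it, then the intrinsics apply), "rvec" (rotation vector, rad) and "tvec" (3), from world to camera coordinates, as OpenCV has them. Camera axes: x right, y down, z forward; pixel columns grow to the right and rows downward; lengths in m; the calibration is good to about 2 mm. A picture is of the moment at which its call begins: read the wrist's pose just before it. camera_params takes no time and is no camera call; for the wrist camera it gives the pose at the moment of the call.
- manip.job_done(): hands the job in, once; it reports no verdict.
The state is a dict: "t": time; "qpos": joint angles; "joint_velocities": joint speeds; "effort": joint torques, N m; "tcp_pos": TCP position; "orientation": TCP orientation; "wrist_force": force on the tool from outside, world axes, zero at the start; "torque": the same for the moment, N m; "finger_gap": opening from 0.0 (shut) to 1.0 (fully open).
Only numpy, scipy, OpenCV 4.12 (cv2) and the standard library are available. Lean on these libraries where they do the work, as an engineer would, in place of code of your own. Each camera call takes 0.05 s, during which the arm holds its last target. There are 200 camera calls.

## Working session

There is one attempt and no reset: what is moved stays moved. The work goes in short steps, Python scripts to look and compute and a shell command to move; the robot and the scene stay as the last step left them, time stands still between calls to the robot, and variables do not carry over. Pictures are saved under pics/ and viewed, about 8 in all and at most 12, crops included, and the job is handed in when it is done.

```bash
mkdir -p pics; ls; cat > h.py <<'E'
import numpy as np, cv2
from workcell import manip
def ray(cam,u,v,P=None):
    P=P or manip.camera_params(cam)
    R=cv2.Rodrigues(np.array(P["rvec"],float))[0]; t=np.array(P["tvec"],float)
    x=np.array([(u-P["cx"])/P["fx"],(v-P["cy"])/P["fy"]]); s=x.copy()
    for _ in range(20): s=x/(1+P["k1"]*(s@s))
    return -R.T@t, R.T@np.array([s[0],s[1],1])
def onz(cam,u,v,z,P=None):
    o,d=ray(cam,u,v,P); return o+d*(z-o[2])/d[2]
def proj(cam,p,P=None):
    P=P or manip.camera_params(cam)
    R=cv2.Rodrigues(np.array(P["rvec"],float))[0]; c=R@np.array(p,float)+np.array(P["tvec"],float)
    s=c[:2]/c[2]; s=s*(1+P["k1"]*(s@s)); return np.array([P["fx"]*s[0]+P["cx"],P["fy"]*s[1]+P["cy"]])
def snap(cam,name):
    im=manip.capture(cam); cv2.imwrite(f"pics/{name}.png",im[:,:,::-1]); return im
E
python3 - <<'E'
from h import *
print(manip.sense())
for c in("scene","top"):
    snap(c,c+"0"); P=manip.camera_params(c); print(c,P, ray(c,320,240)[0])
E
```

```text
pics
{'t': 0.0, 'qpos': array([69.44999156, 18.43969145, -4.01490888, 83.17522011,  1.29719527,
       78.54055822, -3.26081521]), 'joint_velocities': array([ 0.0444454 , -0.06755999, -0.06110399, -0.06967668,  0.04126184,
        0.00911916, -0.02855794]), 'effort': array([-2.42066799e-04, -4.91288888e+01, -4.04183641e-01, -3.12529814e+01,
       -6.39472157e-02,  4.35701001e-02,  1.78564374e-04]), 'tcp_pos': array([ 0.23646509, -0.60488874,  0.23245147]), 'orientation': array([-1.79889894e+02,  8.10365597e-03,  2.13588051e+01]), 'wrist_force': array([-0.04210488,  0.72284276, -0.30461944]), 'torque': array([0.04077208, 0.00719172, 0.01997483]), 'finger_gap': 0.9998371856626884}
scene {'fx': 583.5763669824711, 'fy': 583.5763669824711, 'cx': 326.6725118230408, 'cy': 239.17201975057912, 'k1': -0.13740462381302943, 'rvec': array([ 2.25830734,  0.94828501, -0.34566259]), 'tvec': array([-0.35900728, -0.26028141,  1.10784857])} [ 0.9077621  -0.40123363  0.66252595]
top {'fx': 574.2387440032433, 'fy': 574.2387440032433, 'cx': 318.87797199741897, 'cy': 243.7657586592402, 'k1': -0.1208540840839376, 'rvec': array([ 2.12369604, -2.11392537,  0.14486942]), 'tvec': array([-0.05970378,  0.54808539,  0.81715595])} [ 0.40388988 -0.08495982  0.89518756]
```

View pics/scene0.png

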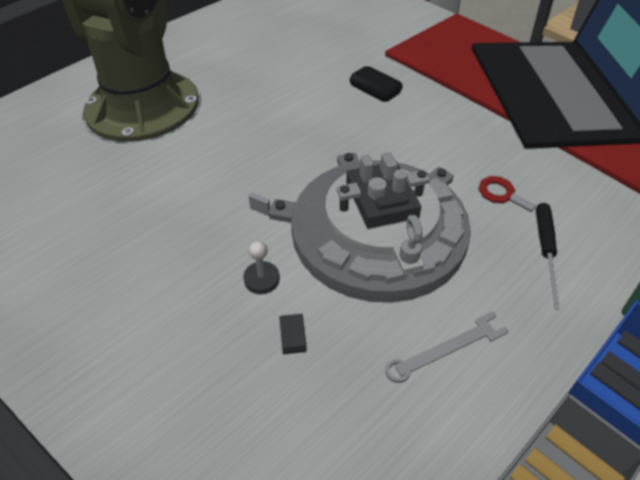

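View pics/top0.png

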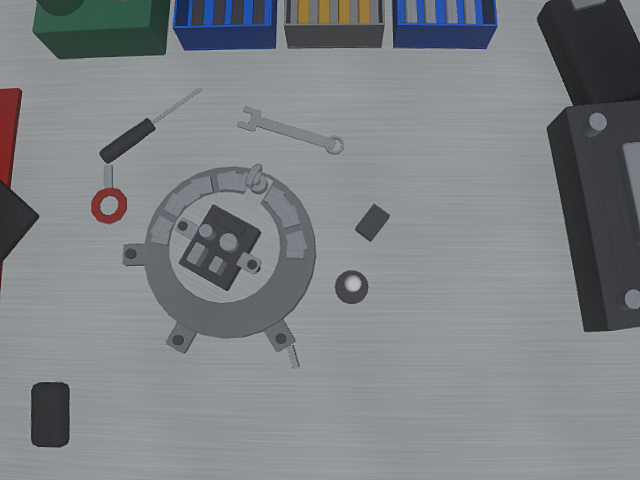

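The top view shows the base near (230,252) with a radius of about 85 px, the ring at about (255,178) and the ball at (352,284). In the scene view the ring is at about (414,229) and the ball at (258,249). Next I'll zoom in and fit.

```bash
python3 - <<'E'
from h import *
from scipy.optimize import least_squares
t=cv2.imread("pics/top0.png"); s=cv2.imread("pics/scene0.png")
a=cv2.resize(t[150:220,210:310],(800,560),interpolation=cv2.INTER_CUBIC)[:, :400+0] if 0 else cv2.resize(t[155:215,215:305],None,fx=4.4,fy=4.4*1,interpolation=cv2.INTER_CUBIC)
b=cv2.resize(s[200:290,370:460],None,fx=4.4,fy=4.4,interpolation=cv2.INTER_CUBIC)
c=np.zeros((396,a.shape[1]+b.shape[1],3),np.uint8); c[:a.shape[0],:a.shape[1]]=a; c[:b.shape[0],a.shape[1]:]=b
cv2.imwrite("pics/crop0.png",c); print(a.shape,b.shape)
# base circle: dark-to-bright radial edges in top
g=cv2.GaussianBlur(cv2.cvtColor(t,cv2.COLOR_BGR2GRAY),(3,3),0).astype(float)
P=manip.camera_params("top"); pts=[]
for th in np.linspace(0,2*np.pi,120,endpoint=False):
    r=np.arange(70,102,.5); u=230+r*np.cos(th); v=252+r*np.sin(th)
    pr=cv2.remap(g.astype(np.float32),u.astype(np.float32)[None],v.astype(np.float32)[None],1)[0]
    d=pr[6:]-pr[:-6]; i=d.argmax()
    if d[i]>25: pts.append(onz("top",u[i+3],v[i+3],.028,P)[:2])
pts=np.array(pts)
f=lambda p:np.hypot(*(pts-p[:2]).T)-p[2]
r=least_squares(f,[.45,.05,.135],loss="soft_l1",f_scale=.001); print(len(pts),r.x,np.median(abs(f(r.x))))
def tri(p1,p2):
    o1,d1=ray("top",*p1);o2,d2=ray("scene",*p2)
    A=np.array([d1,-d2]).T; k=np.linalg.lstsq(A,o2-o1,rcond=None)[0]
    q1=o1+k[0]*d1;q2=o2+k[1]*d2; return (q1+q2)/2,np.linalg.norm(q1-q2)
print("ring",tri((255,178),(414,229)),"ball",tri((352,284),(258,249)))
print("ball z",onz("top",352,284,.066),"ring",onz("top",255,177,.116),onz("scene",414,229,.116))
E
```

```text
(264, 396, 3) (396, 396, 3)
104 [0.54131721 0.08285934 0.1348278 ] 0.0004695357073101064
ring (array([0.63226612, 0.03319023, 0.11381936]), np.float64(0.003291413210890232)) ball (array([ 0.48594806, -0.10615642,  0.06584211]), np.float64(0.00018936770262612362))
ball z [ 0.48588081 -0.1062318   0.066     ] ring [0.63196686 0.03161418 0.116     ] [0.63411735 0.03305483 0.116     ]
```

View pics/crop0.png

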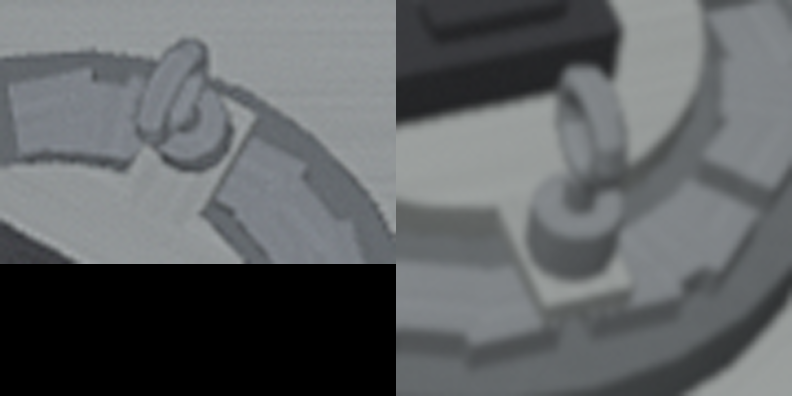

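Triangulation puts the ring at about (0.633,0.033,0.114). It lies 104.6 mm from the fitted axis (0.5413,0.0829), with the rim radius fit at 134.8 mm. The bearing is about -28.4°, so everything agrees with the given sizes. The ball is at (0.486,-0.106), well clear. I'll move above the ring and then turn the tool so its x axis points radially out.

```bash
M="python3 -m handwheel"
python3 -m handwheel '3.0 -2.25 0 0;3.0 -2.25 0 0;3.0 -2.25 0 0;3.0 -2.25 0 0;3.0 -2.25 0 0' 0
python3 -m handwheel '3.0 -2.25 0 0;3.0 -2.25 0 0;3.0 -2.25 0 0;3.0 -2.25 0 0;3.0 -2.25 0 0'
python3 -m handwheel '3.0 -2.25 0 0;3.0 -2.25 0 0;3.0 -2.25 0 0;3.0 -2.25 0 0;3.0 -2.25 0 0'
python3 -m handwheel '3.0 -2.25 0 0;3.0 -2.25 0 0;3.0 -2.25 0 0;3.0 -2.25 0 0;3.0 -2.25 0 0'
python3 -m handwheel '0 0 0 0.1;0 0 0 0.1;0 0 0 0.1;0 0 0 0.1;0 0 0 0.1'
python3 -m handwheel '0 0 0 0.1;0 0 0 0.1;0 0 0 0.1;0 0 0 0.07;0 0 0 0'
python3 - <<'E'
from h import *
s=manip.sense(); print(s['t'],s['tcp_pos'],s['orientation'],s['wrist_force'])
P=manip.camera_params("wrist"); im=snap("wrist","w1"); print(P, ray("wrist",320,240,P)[0])
print(proj("wrist",[.6333,.0331,.116],P))
E
```

```text
t: 0.52
tcp_pos: [0.3359, -0.4441, 0.2331]
orientation: [-180.0, 0.0, 21.3]
wrist_force: [1.4, -0.1, 0.2]
finger_gap: 0.998
t: 0.93
tcp_pos: [0.4345, -0.2847, 0.2333]
orientation: [-180.0, 0.0, 21.4]
wrist_force: [0.7, -0.2, 0.6]
finger_gap: 1.0
t: 1.35
tcp_pos: [0.5332, -0.1255, 0.2333]
orientation: [180.0, 0.0, 21.3]
wrist_force: [1.0, 0.1, 0.3]
finger_gap: 1.002
t: 1.77
tcp_pos: [0.6321, 0.0336, 0.2331]
orientation: [180.0, 0.0, 21.3]
wrist_force: [0.4, 0.1, 0.2]
finger_gap: 1.0
t: 2.18
tcp_pos: [0.6313, 0.0323, 0.2328]
orientation: [180.0, 0.1, -7.6]
wrist_force: [-0.0, 0.2, -0.1]
finger_gap: 1.001
t: 2.6
tcp_pos: [0.6313, 0.0321, 0.233]
orientation: [180.0, 0.0, -28.6]
wrist_force: [-0.3, 0.1, 0.2]
finger_gap: 1.001
2.6 [0.63127954 0.03214419 0.23295105] [ 1.79953301e+02  4.47293987e-02 -2.85842775e+01] [-0.26247623  0.12198584  0.17778603]
{'fx': 374.3933255784926, 'fy': 374.3933255784926, 'cx': 312.58652294312725, 'cy': 237.4395259632661, 'k1': -0.018671613423578644, 'rvec': array([-1.52207187,  2.56125537,  0.35504776]), 'tvec': array([0.32973277, 0.48639165, 0.53694716])} [ 0.69725768 -0.00374364  0.3839668 ]
[309.94842685 234.76407461]
```

View pics/w1.png

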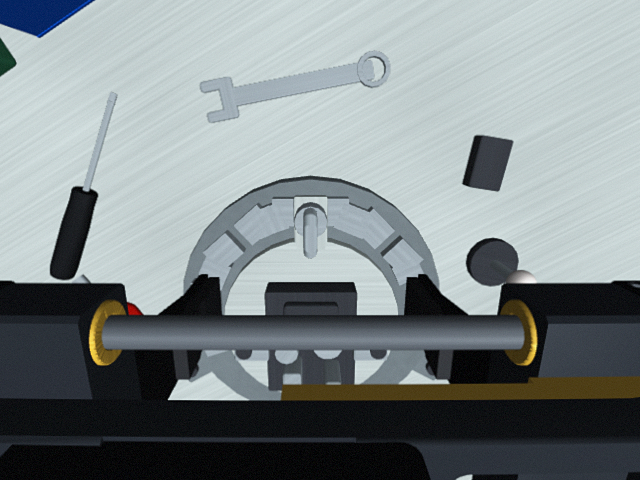

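The wrist view shows the ring end-on at (310,233), against a prediction of (310,235), with its thickness along the jaw axis. Dark notch lines show at about (232,238) on the anticlockwise side and (395,245) on the clockwise side. I'll descend over the ring and compute the notch bearings from this view as a hint.

```bash
python3 - <<'E'
from h import *
P={'fx':374.393,'fy':374.393,'cx':312.587,'cy':237.44,'k1':-0.01867,'rvec':np.array([-1.52207187,2.56125537,0.35504776]),'tvec':np.array([0.32973277,0.48639165,0.53694716])}
c=np.array([.5413,.0829])
for n,p in dict(ccw=(232,238),cw=(395,245)).items():
    q=onz("wrist",*p,.043,P)[:2]-c; print(n,np.hypot(*q),np.degrees(np.arctan2(q[1],q[0]))+28.4)
E
python3 -m handwheel '0.13 -0.18 2.4 0;0 0 2.4 0;0 0 2.4 0;0 0 1.8 0;0 0 0 0' 0.6 5
python3 -m handwheel '0 0 1.0 0;0 0 1.0 0;0 0 1.0 0;0 0 0.5 0;0 0 0 0' 0.7 5
python3 -m handwheel '0 0 0 0;0 0 0 0;0 0 0 0;0 0 0 0;0 0 0 0' 0.8 5
```

```text
ccw 0.11036652544516361 42.366746238768954
cw 0.10946596645047993 -47.34603792685984
t: 3.07
tcp_pos: [0.6305, 0.0328, 0.1386]
orientation: [179.8, 0.4, -28.4]
wrist_force: [-0.7, -0.8, -0.5]
finger_gap: 0.71
t: 3.48
tcp_pos: [0.6328, 0.0331, 0.1072]
orientation: [179.9, 0.1, -28.5]
wrist_force: [0.1, 0.0, -0.2]
finger_gap: 0.349
t: 3.9
tcp_pos: [0.6339, 0.0332, 0.109]
orientation: [-180.0, -0.0, -28.5]
wrist_force: [-0.4, 0.4, -0.1]
finger_gap: 0.203
```

```bash
python3 -m handwheel '0 0 0 0;0 0 0 0;0 0 0 0;0 0 0 0;0 0 0 0' 0.87 4
python3 -m handwheel '0 0 0 0;0 0 0 0;0 0 0 0;0 0 0 0;0 0 0 0' 1 4
```

```text
t: 4.32
tcp_pos: [0.6336, 0.0332, 0.1085]
orientation: [180.0, -0.0, -28.5]
wrist_force: [0.7, 0.2, 0.3]
finger_gap: 0.13
t: 4.73
tcp_pos: [0.6336, 0.0332, 0.1085]
orientation: [180.0, 0.0, -28.5]
wrist_force: [-0.3, -0.0, 0.7]
finger_gap: 0.11
```

```bash
python3 -m handwheel '0 0 0 0;0 0 0 0;0 0 0 0;0 0 0 0;0 0 0 0' 1 40
python3 -m handwheel '0 0 -0.15 0;0 0 -0.15 0;0 0 -0.15 0;0 0 -0.15 0;0 0 0 0'
python3 -m handwheel '0 0 -0.2 0;0 0 -0.2 0;0 0 -0.2 0;0 0 -0.2 0;0 0 0 0'
```

```text
t: 5.15
tcp_pos: [0.6336, 0.0332, 0.1085]
orientation: [180.0, 0.0, -28.5]
wrist_force: [0.1, 0.3, -0.3]
finger_gap: 0.104
t: 5.57
tcp_pos: [0.6334, 0.033, 0.1141]
orientation: [180.0, 0.0, -28.5]
wrist_force: [1.9, -0.9, -7.4]
finger_gap: 0.102
t: 5.98
tcp_pos: [0.6334, 0.0329, 0.1225]
orientation: [180.0, 0.0, -28.5]
wrist_force: [2.1, -0.2, -10.9]
finger_gap: 0.103
```

Gripped without side force. The lift is 14 mm and the spring force follows the lift (7.4 N, then 10.9 N), so there is no slip. Next comes a small test turn, then the swing.

```bash
python3 -m handwheel '-0.002 -0.21 0 -0.02;-0.002 -0.21 0 -0.02;-0.01 -0.42 0 -0.04;-0.01 -0.42 0 -0.04;0 0 0 0'
python3 -c "
from h import *
s=manip.sense();d=s['tcp_pos'][:2]-[.5413,.0829];print(np.hypot(*d),np.degrees(np.arctan2(d[1],d[0])),s['orientation'],s['wrist_force'],s['torque'])"
```

```text
t: 6.4
tcp_pos: [0.6392, 0.0454, 0.1224]
orientation: [-180.0, -0.0, -21.4]
wrist_force: [3.4, -0.4, -10.9]
finger_gap: 0.104
0.10478816386924525 -20.946604232547816 [-1.79980802e+02 -8.03910204e-03 -2.14296535e+01] [  3.43302593  -0.42891084 -10.87775688] [-0.21122556 -0.7620365   0.08146562]
```

```bash
python3 -m handwheel '-0.02 -0.63 0 -0.06;-0.034 -0.84 0 -0.08;-0.034 -0.84 0 -0.08;-0.034 -0.84 0 -0.08;-0.01 -0.42 0 -0.04'
python3 -m handwheel '0 0 0 0;0 0 0.1 0;0 0 0.1 0;0 0 0.1 0;0 0 0 0'
python3 -c "
from h import *
s=manip.sense();d=s['tcp_pos'][:2]-[.5413,.0829];print(np.hypot(*d),np.degrees(np.arctan2(d[1],d[0])),s['orientation'],s['wrist_force'],s['torque'])"
```

```text
t: 6.82
tcp_pos: [0.646, 0.0803, 0.1223]
orientation: [-180.0, 0.0, -1.9]
wrist_force: [3.3, -2.1, -11.5]
finger_gap: 0.103
t: 7.23
tcp_pos: [0.646, 0.0795, 0.1194]
orientation: [-180.0, 0.0, -2.2]
wrist_force: [1.7, 0.4, -10.9]
finger_gap: 0.104
0.10479883045823361 -1.8728213978470356 [-1.79985776e+02  1.42494894e-02 -2.17832651e+00] [  1.70543448   0.41447915 -10.86819915] [ 0.18466992 -0.53552688  0.06478148]
```

```bash
python3 -m handwheel '0 0 0.05 0;0 0 0 0;0 0 0 0;0 0 0 0;0 0 0 0'
python3 -m handwheel '0 0 0 0;0 0 0 0;0 0 0 0;0 0 0 0;0 0 0 0' 0.85 10
python3 -m handwheel '-0.001 -0.1 0 -0.01;-0.001 -0.1 0 -0.01;-0.001 -0.1 0 -0.01;0 -0.05 0 -0.005;0 0 0 0'
python3 -c "
from h import *
s=manip.sense();d=s['tcp_pos'][:2]-[.5413,.0829];print(np.hypot(*d),np.degrees(np.arctan2(d[1],d[0])),s['orientation'],s['wrist_force'],s['torque'])"
```

```text
t: 7.65
tcp_pos: [0.6461, 0.0795, 0.119]
orientation: [180.0, 0.0, -2.1]
wrist_force: [1.5, 0.7, -10.1]
finger_gap: 0.104
t: 8.07
tcp_pos: [0.6468, 0.0795, 0.1202]
orientation: [180.0, -0.1, -2.1]
wrist_force: [-0.2, -0.3, -0.4]
finger_gap: 0.149
t: 8.48
tcp_pos: [0.6464, 0.0813, 0.1193]
orientation: [179.9, -0.0, -0.2]
wrist_force: [-0.9, -4.7, 3.0]
finger_gap: 0.151
0.10515507285084211 -0.8459438065577597 [ 1.79880247e+02 -4.38647520e-03 -1.68301009e-01] [-0.90965166 -4.70475003  3.02651204] [-0.94464066  0.1866678  -0.09251859]
```

Pushing with one finger while the pin rides: about 4.7 N. Continuing gently.

```bash
cat > s.py <<'E'
from h import *
s=manip.sense();d=s['tcp_pos'][:2]-[.5413,.0829];a=np.arctan2(d[1],d[0])
f=s['wrist_force'];t=np.array([-np.sin(a),np.cos(a)])
print("R %.4f turned %.2f yaw %.2f z %.4f Ftan %.1f Frad %.1f Fz %.1f"%(np.hypot(*d),np.degrees(a)+28.45,s['orientation'][2],s['tcp_pos'][2],f[:2]@t,f[:2]@d/np.hypot(*d),f[2]))
E
python3 -m handwheel '-0.001 -0.1 0 -0.01;-0.001 -0.1 0 -0.01;-0.001 -0.1 0 -0.01;-0.001 -0.1 0 -0.01;0 0 0 0' >/dev/null; python3 s.py
python3 -m handwheel '-0.001 -0.07 0 -0.007;-0.001 -0.07 0 -0.007;-0.001 -0.07 0 -0.007;-0.001 -0.07 0 -0.007;0 0 0 0'>/dev/null; python3 s.py
```

```text
R 0.1050 turned 28.16 yaw 2.02 z 0.1192 Ftan -8.3 Frad -1.6 Fz 3.6
R 0.1050 turned 29.49 yaw 3.60 z 0.1192 Ftan -9.1 Frad -1.8 Fz 4.5
```

```bash

python3 -m handwheel '0 0 -0.04 0;0 0 -0.04 0;0 0 0 0;0 0 0 0;0 0 0 0'>/dev/null; python3 s.py
python3 -m handwheel '-0.001 -0.07 0 -0.007;-0.001 -0.07 0 -0.007;-0.001 -0.07 0 -0.007;-0.001 -0.07 0 -0.007;0 0 0 0'>/dev/null; python3 s.py
```

```text
R 0.1050 turned 30.22 yaw 3.64 z 0.1194 Ftan -7.8 Frad -0.2 Fz 1.6
R 0.1050 turned 31.78 yaw 5.26 z 0.1194 Ftan -5.8 Frad 0.1 Fz 1.1
```

```bash

python3 -m handwheel '-0.001 -0.07 -0.02 -0.007;-0.001 -0.07 0 -0.007;-0.001 -0.07 0 -0.007;-0.001 -0.07 0 -0.007;0 0 0 0'>/dev/null; python3 s.py
python3 -m handwheel '-0.001 -0.07 0 -0.007;-0.001 -0.07 0 -0.007;-0.001 -0.07 0 -0.007;-0.001 -0.07 0 -0.007;0 0 0 0'>/dev/null; python3 s.py
```

```text
R 0.1050 turned 33.53 yaw 6.88 z 0.1195 Ftan -7.0 Frad 0.4 Fz 0.3
R 0.1049 turned 35.03 yaw 8.48 z 0.1195 Ftan -5.9 Frad -0.6 Fz 0.1
```

```bash

python3 -m handwheel '-0.001 -0.07 0 -0.007;-0.001 -0.07 0 -0.007;-0.001 -0.07 0 -0.007;-0.001 -0.07 0 -0.007;0 0 0 0'>/dev/null; python3 s.py
```

```text
R 0.1049 turned 36.64 yaw 10.09 z 0.1195 Ftan -6.1 Frad 0.6 Fz -0.1
```

```bash

python3 -m handwheel '-0.001 -0.07 0 -0.007;-0.001 -0.07 0 -0.007;-0.001 -0.07 0 -0.007;-0.001 -0.07 0 -0.007;0 0 0 0'>/dev/null; python3 s.py
```

```text
R 0.1046 turned 40.02 yaw 11.79 z 0.1195 Ftan -0.3 Frad 0.2 Fz -0.1
```

```bash

python3 -m handwheel '-0.001 -0.07 0 -0.007;-0.001 -0.07 0 -0.007;-0.001 -0.07 0 -0.007;0 0 0 0;0 0 0 0'>/dev/null; python3 s.py
```

```text
R 0.1047 turned 41.50 yaw 13.04 z 0.1201 Ftan -0.3 Frad -1.1 Fz 0.2
```

Push force vanished at about 40°, so the pin may have dropped. I'll look before moving further.

```bash
python3 - <<'E'
from h import *
im=snap("wrist","w2"); s=snap("scene","s2")
c=np.zeros((480,800,3),np.uint8)
c[:, :400]=cv2.resize(im[150:300,250:375],(400,480),interpolation=2)[:,:,::-1]
c[:400,400:]=cv2.resize(s[150:250,400:500],(400,400),interpolation=2)[:,:,::-1]
cv2.imwrite("pics/c2.png",c)
for z in(.116,.126): 
  for a in (12,14,16): 
    r=np.radians(a);print(z,a,proj("scene",[.5413+.105*np.cos(r),.0829+.105*np.sin(r),z]))
E
```

```text
0.116 12 [453.94092113 205.24779397]
0.116 14 [455.05066466 203.61128537]
0.116 16 [456.06587737 201.94805271]
0.126 12 [455.22746208 199.90495084]
0.126 14 [456.34294915 198.26853355]
0.126 16 [457.36288674 196.60544254]
```

View pics/w2.png

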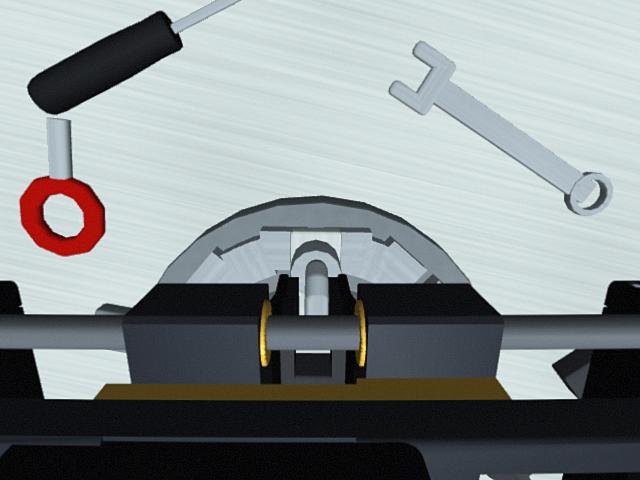

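View pics/c2.png

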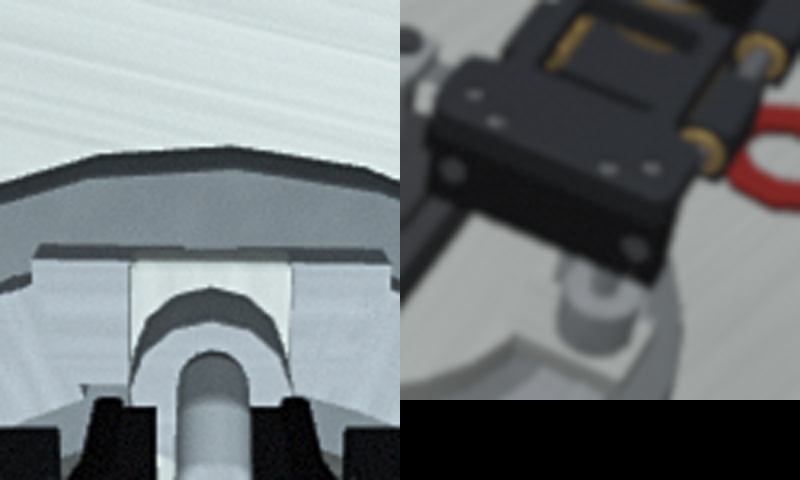

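The wrist view shows the ring at column 316, centred between the fingers (299–330), with its outer edge at row 260. The arm and housing are centred on a wide block spanning columns 261–371. I'll check the ring height from its silhouette.

```bash
python3 - <<'E'
from h import *
P=manip.camera_params("wrist")
r=np.radians(41.2-28.45)
for z0 in(.116,.126):
  best=min((tuple(proj("wrist",[.5413+(.105+.019*np.cos(t))*np.cos(r),.0829+(.105+.019*np.cos(t))*np.sin(r),z0+.019*np.sin(t)],P)) for t in np.linspace(0,6.28,100)),key=lambda q:q[1])
  hs=proj("wrist",[.5413+.119*np.cos(r),.0829+.119*np.sin(r),.084],P)
  print(z0,best,"housing outer",hs)
# notch-independent: width of ring 10mm at top
E
python3 - <<'E'
import cv2
im=cv2.imread("pics/w2.png",0)
print(im[245:280,316].tolist()); print(im[285,295:335].tolist())
E
```

```text
0.116 (np.float64(312.3088465974517), np.float64(260.7285719597415)) housing outer [312.3637097 251.6018167]
0.126 (np.float64(312.264453768439), np.float64(268.41200794312124)) housing outer [312.3637097 251.6018167]
[74, 75, 75, 73, 81, 121, 187, 185, 180, 180, 182, 183, 187, 188, 121, 47, 74, 93, 98, 94, 98, 94, 94, 93, 94, 95, 91, 91, 103, 119, 137, 152, 167, 163, 155]
[11, 9, 6, 40, 188, 192, 186, 186, 190, 186, 97, 96, 109, 129, 135, 140, 146, 151, 153, 154, 162, 163, 164, 166, 166, 162, 159, 159, 159, 154, 148, 140, 127, 64, 16, 10, 8, 13, 7, 12]
```

The ring's outer edge is at row 259.5. The prediction is 260.7 for home and 268.4 for riding on the rim, so the pin is fully down. I'll ease the finger off, open and lift straight away.

```bash

python3 -m handwheel '0 0.06 0 0;0 0 0 0;0 0 0 0;0 0 0 0;0 0 0 0' 0.75; python3 s.py
python3 -m handwheel '0 0 -0.5 0;0 0 -1 0;0 0 -2 0;0 0 -3 0;0 0 -3 0' 0.6
python3 -m handwheel '0 0 -3 0;-2 0 -2 0;-3 0 0 0;-3 0 0 0;-3 0 0 0'
python3 -m handwheel '-3 0 0 0;-3 0 0 0;-3 0 0 0;0 0 0 0;0 0 0 0'
python3 - <<'E'
from h import *
P=manip.camera_params("wrist")
a=snap("wrist","w3");s=snap("scene","s3");t=snap("top","t3")
c=np.zeros((480,800,3),np.uint8)
c[:300,:400]=cv2.resize(a,(400,300))[:,:,::-1]
c[:400,400:]=cv2.resize(s[150:250,400:500],(400,400),interpolation=2)[:,:,::-1]
c[300:,:400]=cv2.resize(t[150:330,130:400],(270,180))[:,:,::-1].repeat(1,0)[:, :].copy() if 0 else cv2.resize(t[150:270,130:397],(400,180))[:,:,::-1]
cv2.imwrite("pics/c3.png",c)
r=np.radians(41.2-28.45)
for z in(.116,.126):
  p=[.5413+.105*np.cos(r),.0829+.105*np.sin(r)]
  for zz,n in((z+.019,"ringtop"),(z-.019,"ringbot"),(.084,"housing")):
    print(z,n,proj("scene",p+[zz]))
E
```

```text
t: 12.75
tcp_pos: [0.6436, 0.105, 0.12]
orientation: [180.0, 0.0, 13.0]
wrist_force: [-0.6, 0.5, -0.4]
finger_gap: 0.249
R 0.1047 turned 40.65 yaw 12.99 z 0.1200 Ftan 0.6 Frad -0.5 Fz -0.4
t: 13.17
tcp_pos: [0.6432, 0.105, 0.2164]
orientation: [-180.0, 0.1, 13.0]
wrist_force: [0.1, 0.2, 1.5]
finger_gap: 0.393
t: 13.58
tcp_pos: [0.5356, 0.0807, 0.2664]
orientation: [180.0, -0.1, 13.0]
wrist_force: [-0.2, 0.1, -0.4]
finger_gap: 0.396
t: 14.0
tcp_pos: [0.4483, 0.0599, 0.2665]
orientation: [179.8, -0.2, 13.0]
wrist_force: [1.1, 0.9, 0.9]
finger_gap: 0.401
0.116 ringtop [456.83511692 194.39935602]
0.116 ringbot [451.97679166 214.51778119]
0.116 housing [450.38282872 221.08024783]
0.126 ringtop [458.16487613 188.86163146]
0.126 ringbot [453.22611427 209.36116285]
0.126 housing [450.38282872 221.08024783]
```

View pics/c3.png

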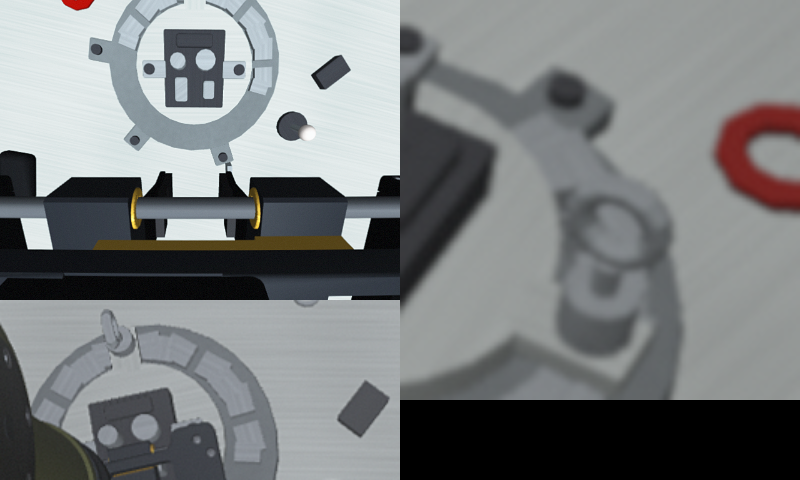

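In the scene crop the ring's top edge is at row 194.5. The prediction is 194.4 for home and 188.9 for riding, so the pin is home. The ball stands as before and the gripper is clear.

```bash
python3 -c "
from workcell import manip
s=manip.sense();print(s['t'],s['wrist_force']);print(manip.job_done())"
```

```text
14.15 [-0.32056672  0.67785759 -0.14997673]
the job is handed in; nothing more can be done
None
```

The table is one notch on anticlockwise, at about 41°. The spring pin is home there, and the job was handed in at 14.2 s.

**What I did:** I gripped the ring and pulled it up 14 mm, then swung the table round to about 26°. There I let the pin down on the rim, short of the next notch. I opened the fingers slightly and pushed the ring on with one finger until the push force dropped to zero at about 40°. Then I eased off, opened the gripper and lifted clear.

**Forces:** The push readings were mostly 5–8 N, with a peak of about 9 N. The tool was pressing down on the ring at that point, so I raised it about 1 mm. These are readings at the end of each move, not a continuous record, but none came near 25 N.

**Last checks:**
- **Pin home:** two camera views agree.

| View | Ring edge, seen at row | Row expected if home | Row expected if riding on the rim |
|---|---|---|---|
| Wrist camera | 259.5 | 260.7 | 268.4 |
| Scene camera | 194.5 | 194.4 | 188.9 |

- **Clear of everything:** the calibration ball still stands where it was, and the gripper touches nothing (wrist force about 0).

**Disagreement:** an early camera estimate of the notch positions read the clockwise notch at -47°, though it is fixed at -45°. I used that estimate only as a hint; the notch was found by feel.

**Not tested:** I did not push the table after the drop to feel whether it was locked.

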